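Bolt the tablet locker

ROBOT

A 6-joint arm with a two-finger parallel gripper is mounted at the origin on a cart in front of the work surface, level with it; the furniture and walls round the work are solid. World frame = base frame: x ahead of the robot, y to its left, z up, the work surface at z = 0. Lengths are in mm, angles in rad, forces in N, time in s.
With the tool pointing down it reaches from about 275 to 825 mm from the base axis. Payload 5.2 kg.
Tool frame: the origin (TCP) lies on the mounting face of the last link; the fingertips stand 186 mm ahead of it and the grasp point (between the pads) lies 167 mm ahead of it; z points along the fingers, y is the line along which they close (so a half turn about z gives the same grasp; the last joint's range is limited). The gripper opens to 93 mm and grips with 3 to 60 N. Pads are 15 mm wide; open, the fingers measure 128 mm over their backs; the gripper's body (75 mm by 188 mm) begins 65 mm behind the grasp point.
Start: joints at [1.003, 0.259, 1.535, -0, 1.348, -0.203], TCP at [196.199, 513.821, 404.753] pointing down, gripper open.
Joint ranges: [-3.14, 3.14], [-0.91, 2.08], [0.19, 2.58], [-1.22, 4.36], [0.22, 2.71], [-3.12, 3.12]. Speed limits (rad/s): [2.57, 2.57, 3.14, 3.14, 3.14, 3.14].

INTERFACE

Orientations are given as a unit quaternion [w, x, y, z].
In Python, from station import robot gives the robot as it stands. The module is installed in compiled form; this text tells all that it offers.
- The arm moves only by the shell command python3 -m creep 'ROWS' [FORCE]. ROWS is JSON, a list of rows, each a list of 7 numbers: the shift along the world's x, y, z in cm, then the turn, a rotation vector about the world's x, y, z in rad, then the opening in per cent of the stroke, from 0 (shut) to 100 (fully open). A call has 1 to 10 rows; each row shifts and turns the commanded pose from where the row before left it; what a row does not reach is not made up. A row lasts 1/8 s, in which the tool goes at most 62.5 mm and 10.7 degrees, less where a joint would pass 70% of its speed; a pose out of reach is approached as far as the arm can. A call is refused whole if a number of a shift passes 6.25 or a number of a turn 0.188, either way. A call with a gripper value outside its range is refused whole. The fingers move at their own pace and stop on an object; FORCE is the grip in N (left out, the last holds). Time passes only in rows, so rows that do not move let the fingers close. It gives the time, the measured TCP pose, the force, the opening and the grip force at its end, in the units of the state.
- robot.read_state(): the state, without advancing time (a new reading comes with each control period).
- robot.read_camera(name): name is "scene" or "side" or "wrist"; returns a dict with "color" (384x512x3 uint8, red, green, blue), "intrinsics" (3x3 intrinsics, pixels), "pose" (4x4, takes a point from camera to world coordinates). Camera axes: x right, y down, z forward; pixel columns grow to the right and rows downward; lengths in mm; the calibration is good to about 2 mm. A picture is of the moment at which its call begins. There is no depth.
- robot.sign_off(): hands the job in; it is judged then, once.
Trained networks look in a picture, given as the dict that the camera call returned (one of the last four; its "shot" number tells which), for a name from the list of things; names that differ only in an ending like _2 or _b are one class to them, and where a whole thing is asked for, a point or a joint stands for the part that bears it (a point fixed in the world has none). Each returns a list of dicts, best first, with "p" (0 to 1); they miss things now and then, are a little off and sometimes report something else, mostly with a low value. They report only what shows in the picture. A call takes as long as a camera call.
- robot.search_frame(target, picture): "position" ([x, y, z] in mm, in the coordinates of the camera as it stood for that picture, good to about 4 mm: the middle of the surface that is visible of it).
- robot.tip_of(target, picture): "position" ([x, y, z] in mm, in the coordinates of the camera as it stood for that picture, good to about 4 mm: a listed point, or the origin of a listed thing).
The state is a dict: "time_s": time; "qpos": joint angles; "qd": joint speeds; "joint_torque": joint torques, N m; "tool_pos": TCP position; "tcp_rot": TCP orientation; "force": force on the tool from outside, world axes, zero at the start; "torque": the same for the moment, N m; "gripper_width": finger opening in mm; "grasp_force": force on a finger pad.
Only numpy, scipy, OpenCV 4.12 (cv2) and the standard library are available. Lean on these libraries where they do the work, as an engineer would, in place of code of your own. Each camera call takes 0.05 s, during which the arm holds its last target. There are 200 camera calls.

TASK

Lock the blue locker: slide the barrel bolt on top of it across into its keeper, then turn the black-knobbed handle down until it lies fully in the notch of the brass catch rail, and let go. You have to find the notch by feel, so press the handle only lightly on the rail and never force it; leave the mug, the jam jar and the cork where they are.

Things in the scene. Friction and masses are not known exactly. Their poses are not given: they have to be found in the camera images.
- locker: Fixed blue box, 130 (x) x 260 (y) x 90 mm high with a white hatch lid, origin at the centre of its underside, z up; its -x side faces the robot. On top near the -x edge is a steel barrel bolt: a 12 mm rod parallel to the locker's y, axis at x = -30, z = 116 mm, moving to -y. Steel straps cross it at y = +66, -36 and -76 mm (the last is the keeper), up to z = 128 mm.
- bolt_mount: The bolt's fixed mount on the locker, with the rod and handle that slide and turn in it. Its frame is the same as the locker's.
- rail (a point): About the middle of the locker's brass catch rail, in the locker's frame x = -56.5, y = 14, z = 126 mm (its top edge). The rail stands upright beside the rod and parallel to it, 5 mm thick, 112 mm long. Where the rail is not notched the stem meets its top when handle is about 1.04, and goes no further; 5 N at the knob is ample to feel it.
- rail_span (a point): Middle of the part of the rail's top edge in which its only notch lies (locker's frame x = -56.5, y = 8 mm), not the notch itself. The rail is fixed through long holes, so the notch centre differs: the stem is over it at a bolt travel somewhere from 22 to 52 mm. The notch is 12 mm wide in y (the stem is 9 mm), with square corners, cut down to z = 107.5 mm. The rail does not move.
- knob_center (a point): Centre of the handle's black drum knob, 20 mm in diameter, 18 mm long along the locker's y with flat ends, on a round stem 9 mm thick, 62 mm from the rod's axis. In the locker's frame: x = -30 - 62 sin(h), y = 45 - b, z = 116 + 62 cos(h) mm, with h = handle and b = bolt in mm. The knob revolves freely on its pin, so it can be held fast by its ends from above while the handle turns.
- bolt (a joint): Travel of the bolt (m) along the locker's -y direction, 0 drawn back to 0.062 at its stop; 0 to 0.008 at the start. About 2 N of sliding friction; it stays where it is left. The rod's tip is in the keeper beyond 0.020.
- handle (a joint): Turn of the handle about the rod's axis (rad): 0 stem straight up, growing as the knob goes over to the locker's -x side and down; 1.57 stem level, 1.60 its stop, -0.25 the other stop. Starts between -0.1 and 0.3. Light friction (0.03 N m) holds it where it is left; beyond 1.15 only when the stem is in the notch.
- mug: Dark mug, 88 x 126 x 106 mm, standing loose beside the locker on its +y side, origin at its underside.
- jam_jar: Jam jar with red lid, 65 x 69 x 86 mm, standing loose beside the locker on its -y side, origin at its underside.
- cork: Cork stopper, 24 mm in diameter, 35 mm high, standing loose in front of the locker's -y end, origin at its underside.

How it is judged:
By the outcome, as a careful person would: the job done as asked, in the order asked, and still so for the second after the job is handed in, with the robot touching nothing.
It also fails if it takes over 58 s, if anything falls off the work surface, if the arm or the gripper's body presses on something with over 40 N, if the wrist force passes 120 N, or if a joint passes its speed limit or range.

## Working session

There is one attempt and no reset: what is moved stays moved. The work goes in short steps, Python scripts to look and compute and a shell command to move; the robot and the scene stay as the last step left them, time stands still between calls to the robot, and variables do not carry over. Pictures are saved under pics/ and viewed, at most 10 in all, crops included, and the job is handed in when it is done.

```bash
mkdir -p pics; cat > h.py <<'E'
import numpy as np, cv2
from station import robot
def cam(n): return robot.read_camera(n)
def W(p,pos): return (p["pose"]@np.r_[pos,1])[:3]
def save(p,f,crop=None,s=1):
    im=cv2.cvtColor(p["color"],cv2.COLOR_RGB2BGR)
    if crop: x0,y0,x1,y1=crop; im=im[y0:y1,x0:x1]
    cv2.imwrite(f,cv2.resize(im,None,fx=s,fy=s,interpolation=cv2.INTER_CUBIC))
E
python3 - <<'E'
from h import *
ims=[]
for n in ("scene","side"):
    p=cam(n); ims.append(p["color"])
    print(n,p["pose"].round(2).tolist())
    for t in ("locker","rail","rail_span","knob_center","mug","jam_jar","cork"):
        r=robot.tip_of(t,p); print(t,[(round(d["p"],2),W(p,d["position"]).round(0).tolist()) for d in r[:2]])
im=np.vstack(ims); cv2.imwrite("pics/a.png",cv2.cvtColor(cv2.resize(im,(400,600)),cv2.COLOR_RGB2BGR))
s=robot.read_state();print(s)
E
```

```text
scene [[0.05, -0.72, 0.69, -93.78], [-1.0, -0.04, 0.03, 66.09], [0.0, -0.69, -0.72, 719.74], [0.0, 0.0, 0.0, 1.0]]
locker []
rail [(0.56, [535.0, 19.0, 127.0])]
rail_span [(0.76, [536.0, 7.0, 126.0])]
knob_center [(0.5, [572.0, 42.0, 174.0])]
mug [(0.84, [584.0, 199.0, -1.0])]
jam_jar [(0.76, [483.0, -182.0, -0.0])]
cork [(0.65, [582.0, 200.0, 1.0]), (0.57, [430.0, -131.0, 2.0])]
side [[-1.0, -0.01, -0.02, 519.53], [0.01, 0.43, -0.9, 875.1], [0.01, -0.9, -0.43, 504.41], [0.0, 0.0, 0.0, 1.0]]
locker [(0.63, [588.0, -3.0, -6.0])]
rail [(0.78, [531.0, 21.0, 127.0]), (0.5, [567.0, 43.0, 178.0])]
rail_span [(0.8, [534.0, 9.0, 121.0]), (0.18, [480.0, -176.0, -2.0])]
knob_center [(0.61, [565.0, 41.0, 173.0])]
mug [(0.71, [582.0, 200.0, 5.0])]
jam_jar [(0.68, [480.0, -175.0, -4.0])]
cork [(0.64, [425.0, -127.0, 1.0])]
{'time_s': 0.8, 'qpos': array([ 1.00322980e+00,  2.58566410e-01,  1.53496847e+00, -1.41572200e-05,
        1.34797480e+00, -2.02789117e-01]), 'qd': array([1.23261611e-03, 1.48978609e-03, 1.16296853e-03, 1.96186118e-03,
       5.67386677e-05, 1.87418698e-04]), 'joint_torque': array([-6.88002206e-05, -4.37147856e+01, -2.84294021e+01,  7.19239865e-02,
        3.11685610e-02, -3.15557236e-05]), 'tool_pos': array([196.19033428, 513.83347855, 404.78351476]), 'tcp_rot': array([2.19862843e-05, 1.81377637e-01, 9.83413520e-01, 3.58553384e-05]), 'force': array([ 0.55179766, -0.33538726, -1.18114762]), 'torque': array([-0.06815831, -0.00532054,  0.03367957]), 'grasp_force': 0.0, 'gripper_width': 92.92294876782125}
```

View pics/a.png

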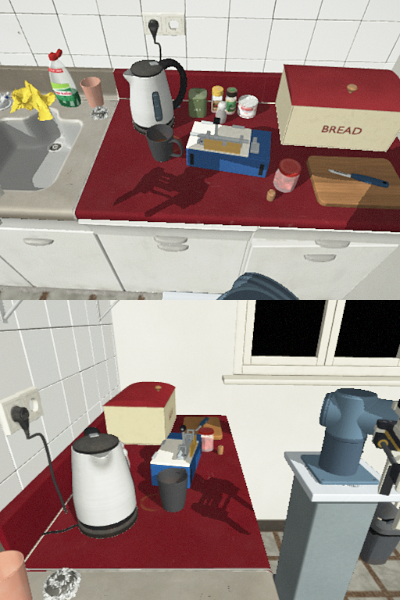

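The scene picture shows the locker in the middle of the surface (about 228,148). Its knob stands up at about (218,125), with the mug on its left and the jar and cork on its right. I'll move above it for a close look.

```bash
python3 -m creep '[[3.2,-5,0,0,0,0.12,100],[3.2,-5,0,0,0,0.12,100],[3.2,-5,0,0,0,0.12,100],[3.2,-5,0,0,0,0,100],[3.2,-5,0,0,0,0,100],[3.2,-5,0,0,0,0,100],[3.2,-5,0,0,0,0,100],[3.2,-5,0,0,0,0,100],[3.2,-5,0,0,0,0,100],[0,0,0,0,0,0,100]]' 15
python3 - <<'E'
from h import *
p=cam("wrist"); print(p["pose"].round(2).tolist())
for t in ("locker","bolt_mount","rail","rail_span","knob_center","cork","jam_jar"):
    r=robot.tip_of(t,p); print(t,[(round(d["p"],2),W(p,d["position"]).round(1).tolist()) for d in r[:2]])
save(p,"pics/b.png",None,1.5)
E
```

```text
time_s: 2.05
tool_pos: [486.1, 60.5, 404.6]
tcp_rot: [0.0, 0.005, 1.0, -0.0]
force: [-0.5, 0.6, -0.1]
gripper_width: 93.1
grasp_force: 0.0
[[0.01, 0.96, 0.29, 406.49], [1.0, -0.01, -0.0, 62.48], [-0.0, 0.29, -0.96, 384.63], [0.0, 0.0, 0.0, 1.0]]
locker [(0.77, [594.5, -2.9, 0.7])]
bolt_mount []
rail [(0.8, [532.2, 13.2, 124.1])]
rail_span [(0.77, [530.2, 10.8, 124.8])]
knob_center []
cork [(0.56, [426.7, -125.8, 1.0])]
jam_jar [(0.81, [482.6, -177.4, -3.4])]
```

View pics/b.png

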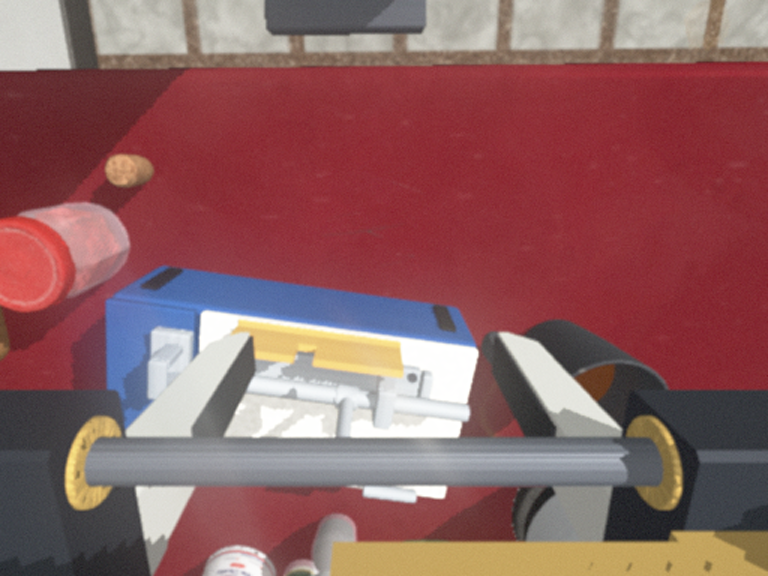

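The close view shows the locker turned by about 8°, its front top edge running from (107,300) to (475,348). The brass rail runs from (235,325) to (405,370) and has a visible notch near (307,348). I'll zoom in to get better pixels.

```bash
python3 - <<'E'
from h import *
p=cam("wrist"); save(p,"pics/c.png",(140,200,340,320),4); np.savez("w.npz",K=p["intrinsics"],T=p["pose"])
E
```

```text
(no output)
```

View pics/c.png

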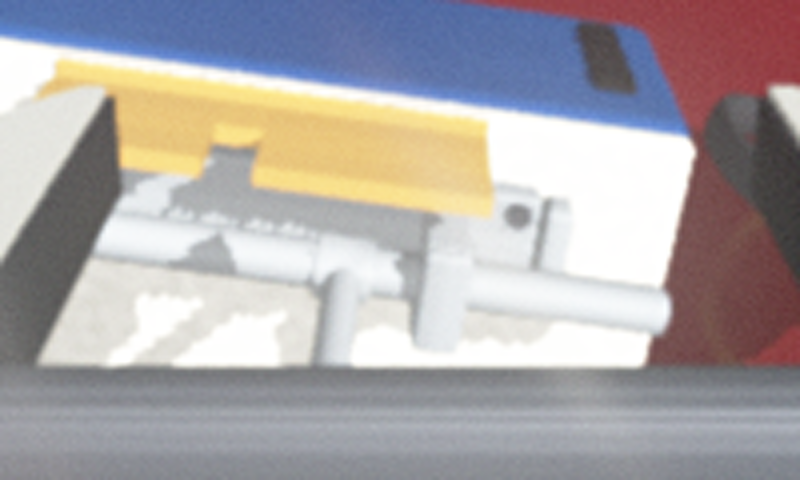

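The zoom shows the notch between crop pixels (197,175) and (257,185), the rail's +y end at (490,215), the stem base at about (340,262), and the strap at (445,255).

```bash
python3 - <<'E'
from h import *
d=np.load("w.npz");K,T=d["K"],d["T"]
def px(u,v,z):
    r=T[:3,:3]@np.linalg.solve(K,[u,v,1]);o=T[:3,3];return o+r*(z-o[2])/r[2]
c=lambda x,y,z:px(140+x/4,200+y/4,z)
A=px(71.3,200,90);B=c(692,140,90)
e=(B-A)[:2];print(A,B,np.hypot(*e)); yaw=np.arctan2(-e[0],e[1])
R1=c(490,215,126);N1=c(257,185,126);N0=c(197,175,126)
e2=(R1-N0)[:2];yaw2=np.arctan2(-e2[0],e2[1])
print("yaw",yaw,yaw2,R1,N1,N0)
s1=c(312,240,122);s2=c(368,250,122) # hub
ra=c(130,235,120);rb=c(640,302,120);e3=(rb-ra)[:2];print("rod yaw",np.arctan2(-e3[0],e3[1]))
y=(yaw+yaw2)/2
R=np.array([[np.cos(y),-np.sin(y)],[np.sin(y),np.cos(y)]])
print("origin by corner",B[:2]-R@[-65,130],A[:2]-R@[-65,-130],"by rail",R1[:2]-R@[-54,70])
O=B[:2]-R@[-65,130]
for n,q in dict(R1=R1,N1=N1,N0=N0,s1=s1,s2=s2,strap=c(435,252,128)).items(): print(n,R.T@(q[:2]-O))
E
```

```text
[ 506.60219862 -112.15294098   90.        ] [545.67588123 132.85585793  90.        ] 248.1049459720464
yaw -0.1581469245877865 -0.1532421053183998 [547.4152283   78.83561452 126.        ] [539.55752162  24.94502048 126.        ] [536.97394428  11.23393042 126.        ]
rod yaw -0.1501549870387117
origin by corner [589.73103339  -5.65097789] [590.97457598   6.19528224] by rail [589.9074107    1.30875185]
R1 [-54.90497533  76.90289553]
N1 [-54.3110234   22.44569306]
N0 [-54.73722265   8.49982568]
s1 [-39.72358671  36.69131888]
s2 [-39.10430192  50.22387996]
strap [-44.51958756  65.55656031]
```

```bash
python3 - <<'E'
from h import *
for n in ("scene","side"):
    p=cam(n)
    for t in ("knob_center",):
        for f in (robot.tip_of,robot.search_frame):
            print(n,[(round(d["p"],2),W(p,d["position"]).round(1).tolist()) for d in f(t,p)[:2]])
    w2c=np.linalg.inv(p["pose"]); q=p["intrinsics"]@(w2c@[568,42,177,1])[:3]; q=q[:2]/q[2]; print(n,q)
    x,y=int(q[0])-30,int(q[1])-25
    im=cv2.resize(p["color"][y:y+60,x:x+80],None,fx=5,fy=5,interpolation=cv2.INTER_CUBIC); print(x,y)
    globals()["i"+n]=im; np.savez(n+".npz",K=p["intrinsics"],T=p["pose"],o=[x,y])
cv2.imwrite("pics/d.png",cv2.cvtColor(np.vstack([iscene,iside]),cv2.COLOR_RGB2BGR))
E
```

```text
scene [(0.47, [570.1, 39.9, 177.4])]
scene [(0.67, [563.0, 40.3, 162.3])]
scene [276.77293632 154.6042633 ]
246 129
side [(0.53, [569.1, 40.5, 176.5])]
side [(0.44, [564.7, 45.5, 165.1])]
side [233.98293734 164.1063024 ]
203 139
```

View pics/d.png

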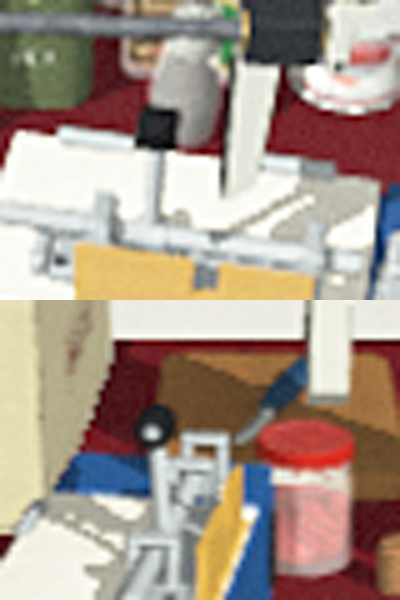

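Scene crop puts the knob at (157,127) and the side crop at (156,425). Both agree with a knob centre near (568,41.5,177) and the handle about upright. I'll move above it, then go down and grip.

```bash
python3 -m creep '[[4.1,-0.95,0,0,0,-0.0725,100],[4.1,-0.95,0,0,0,-0.0725,100],[0,0,-2,0,0,0,100],[0,0,-2,0,0,0,80],[0,0,-2,0,0,0,60],[0,0,0,0,0,0,50]]' 15
python3 - <<'E'
from h import *
p=cam("wrist"); print([(round(d["p"],2),W(p,d["position"]).round(1).tolist()) for d in robot.tip_of("knob_center",p)[:2]])
im1=p["color"]; q=cam("side"); T=np.hstack([im1,q["color"]]); cv2.imwrite("pics/e.png",cv2.cvtColor(cv2.resize(T,(800,300)),cv2.COLOR_RGB2BGR))
E
```

```text
time_s: 3.55
tool_pos: [565.7, 44.8, 343.1]
tcp_rot: [-0.002, 0.075, 0.997, 0.0]
force: [-0.1, 0.4, -0.6]
gripper_width: 68.1
grasp_force: 0.0
[(0.9, [568.0, 38.8, 173.6])]
```

View pics/e.png

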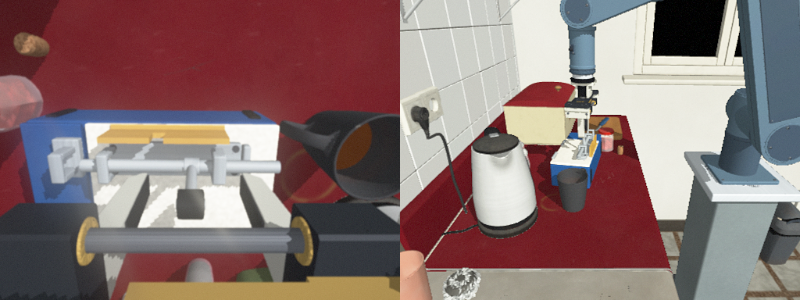

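The knob sits between the open fingers at (190,203) in the wrist view, and the rod is level in the picture, so the yaw is right. Now closing.

```bash
python3 -m creep '[[0.2,-0.35,0,0,0,0,30],[0,0,0,0,0,0,10],[0,0,0,0,0,0,0],[0,0,0,0,0,0,0],[0,0,0,0,0,0,0],[0,0,0,0,0,0,0]]' 15
```

```text
time_s: 4.45
tool_pos: [568.2, 41.4, 344.9]
tcp_rot: [0.0, 0.075, 0.997, 0.0]
force: [-0.5, 0.8, 1.4]
gripper_width: 17.9
grasp_force: 15.0
```

```bash
python3 -m creep '[[-0.1,-0.66,0,0,0,0,0],[-0.11,-0.7,0,0,0,0,0],[-0.11,-0.7,0,0,0,0,0],[-0.11,-0.7,0,0,0,0,0],[0,0,0,0,0,0,0],[0,0,0,0,0,0,0]]' 15
python3 - <<'E'
from h import *
p=cam("wrist"); np.savez("w.npz",K=p["intrinsics"],T=p["pose"]); save(p,"pics/f.png",(50,130,300,260),3.2)
E
```

```text
time_s: 5.2
tool_pos: [563.9, 13.0, 344.9]
tcp_rot: [0.0, 0.075, 0.997, -0.001]
force: [-0.4, -1.6, 2.3]
gripper_width: 18.0
grasp_force: 15.0
```

View pics/f.png

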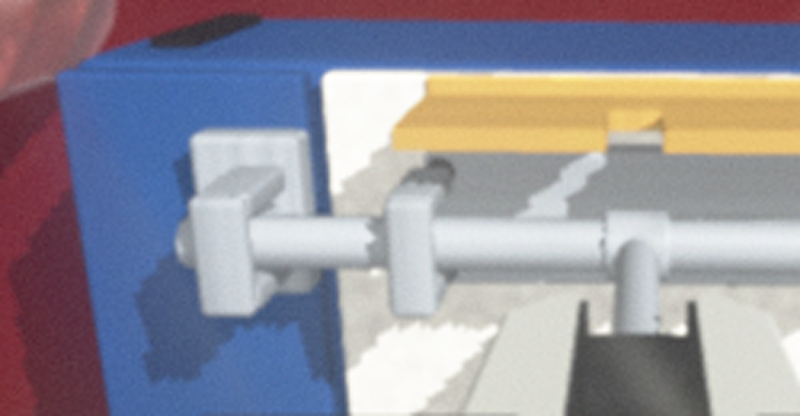

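The rod's tip is in the keeper, and the stem (637 px) lines up with the notch (608–663 px). Now I'll turn the handle to just above the rail.

```bash
python3 -m creep '[[-1.22,0.19,-0.12,0,0,0,0],[-1.17,0.18,-0.37,0,0,0,0],[-1.08,0.165,-0.59,0,0,0,0],[-0.94,0.145,-0.8,0,0,0,0],[-0.58,0.09,-0.71,0,0,0,0],[0,0,0,0,0,0,0],[0,0,0,0,0,0,0]]' 15
python3 - <<'E'
from h import *
print(robot.read_state()["force"])
p=cam("wrist"); save(p,"pics/g.png",(50,130,300,260),3.2)
E
```

```text
time_s: 6.12
tool_pos: [511.4, 22.0, 317.8]
tcp_rot: [-0.004, 0.075, 0.997, 0.0]
force: [-9.2, -0.8, 5.2]
gripper_width: 17.7
grasp_force: 15.0
[-9.18050125 -0.83788258  5.20717281]
```

View pics/g.png

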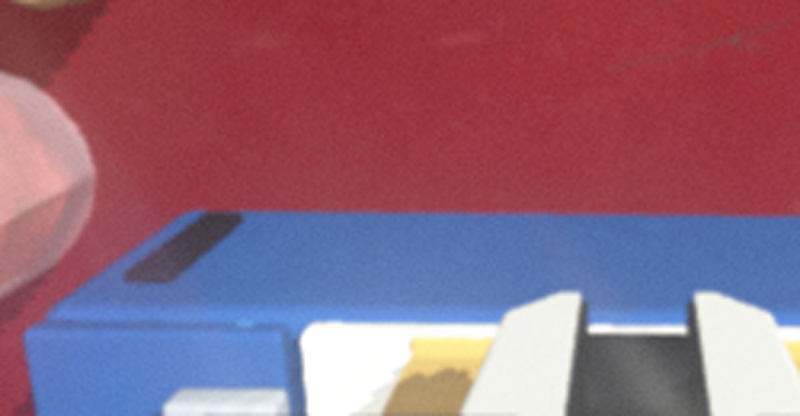

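```bash
python3 -m creep '[[-0.28,-0.02,-0.12,0,0,0,0],[-0.28,0.04,-0.5,0,0,0,0],[0,0,0,0,0,0,0],[0,0,0,0,0,0,0]]' 15; python3 -c "
from h import *
s=robot.read_state();print(s['force'],s['tool_pos'])"
```

```text
time_s: 6.68
tool_pos: [507.2, 22.2, 311.9]
tcp_rot: [-0.002, 0.075, 0.997, 0.0]
force: [-6.3, 1.6, 1.9]
gripper_width: 18.1
grasp_force: 15.0
[-6.288311    1.61297192  1.91901858] [507.21763373  22.21490031 311.92359566]
```

```bash
python3 -m creep '[[-0.25,0.03,-0.33,0,0,0,0],[-0.2,0.02,-0.35,0,0,0,0],[0,0,0,0,0,0,0],[0,0,0,0,0,0,0]]' 15; python3 -c "
from h import *
s=robot.read_state();print(s['force'],s['tool_pos'])"
```

```text
time_s: 7.18
tool_pos: [503.7, 22.3, 305.6]
tcp_rot: [-0.0, 0.075, 0.997, 0.0]
force: [-3.8, 2.7, 0.7]
gripper_width: 17.6
grasp_force: 15.0
[-3.8452958   2.73782414  0.665005  ] [503.71168075  22.25134598 305.62931736]
```

```bash
python3 -m creep '[[-0.2,0.08,-0.45,0,0,0,0],[-0.16,0.05,-0.46,0,0,0,0],[-0.08,0.01,-0.46,0,0,0,0],[-0.05,0.01,-0.46,0,0,0,0],[0,0,0,0,0,0,0],[0,0,0,0,0,0,0]]' 15; python3 -c "
from h import *
s=robot.read_state();print(s['force'],s['tool_pos'])"
```

```text
time_s: 7.92
tool_pos: [499.3, 23.4, 287.6]
tcp_rot: [0.0, 0.075, 0.997, -0.0]
force: [0.4, -2.0, -0.2]
gripper_width: 17.6
grasp_force: 15.0
[ 0.41472571 -2.04589361 -0.1584074 ] [499.32558712  23.38518384 287.63135931]
```

```bash
python3 -m creep '[[0,-0.02,-0.3,0,0,0,0],[0,-0.02,-0.25,0,0,0,0],[0,0,-0.1,0,0,0,0],[0,0,0,0,0,0,0],[0,0,0,0,0,0,0]]' 15; python3 -c "
from h import *
s=robot.read_state();print(s['force'],s['tool_pos'])"
```

```text
time_s: 8.55
tool_pos: [499.2, 23.2, 281.2]
tcp_rot: [0.0, 0.075, 0.997, 0.0]
force: [1.4, -1.1, 0.4]
gripper_width: 17.5
grasp_force: 15.0
[ 1.37627411 -1.13360949  0.36924677] [499.15702242  23.2477636  281.15139599]
```

```bash
python3 -m creep '[[0,0,-0.1,0,0,0,0],[0,0,0,0,0,0,0],[0,0,0,0,0,0,0]]' 15; python3 -c "
from h import *
s=robot.read_state();print(s['force'],s['tool_pos'])"
```

```text
time_s: 8.93
tool_pos: [499.1, 23.2, 280.7]
tcp_rot: [0.0, 0.075, 0.997, -0.0]
force: [0.0, -0.2, 5.6]
gripper_width: 17.7
grasp_force: 15.0
[ 0.02287037 -0.18016165  5.5872636 ] [499.13992799  23.24395721 280.68111546]
```

Stop felt at 5.6 N. I'll relieve it, release, open moderately and retreat upward.

```bash
python3 -m creep '[[0,0,0.1,0,0,0,0],[0,0,0,0,0,0,20],[0,0,0,0,0,0,45],[0,0,0,0,0,0,45],[0,0,0,0,0,0,45],[0,0,0,0,0,0,45]]' 15; python3 -m creep '[[-0.2,0,1.5,0,0,0,45],[-0.3,0,3,0,0,0,45],[-0.5,0,4,0,0,0,45],[-1,0,5,0,0,0,45],[-3,0,5,0,0,0,45],[-4,0,0,0,0,0,45],[0,0,0,0,0,0,45],[0,0,0,0,0,0,45]]'
python3 - <<'E'
from h import *
p=cam("wrist"); q=cam("scene")
for t in ("knob_center","mug","jam_jar","cork"): print(t,[(round(d["p"],2),W(q,d["position"]).round(1).tolist()) for d in robot.tip_of(t,q)[:1]])
T=np.hstack([p["color"],cv2.resize(q["color"][100:280,180:420],(512,384))]); cv2.imwrite("pics/i.png",cv2.cvtColor(cv2.resize(T,(800,300)),cv2.COLOR_RGB2BGR))
E
```

```text
time_s: 9.68
tool_pos: [499.0, 23.3, 281.0]
tcp_rot: [-0.0, 0.075, 0.997, 0.0]
force: [0.6, 0.5, 0.3]
gripper_width: 41.6
grasp_force: 0.0
time_s: 10.68
tool_pos: [409.1, 23.2, 466.7]
tcp_rot: [0.001, 0.075, 0.997, -0.0]
force: [-0.1, 0.3, -0.7]
gripper_width: 41.7
grasp_force: 0.0
knob_center [(0.65, [500.9, 24.2, 110.6])]
mug [(0.73, [581.3, 199.6, -3.2])]
jam_jar [(0.64, [484.6, -178.5, -0.4])]
cork [(0.54, [427.8, -127.0, -1.2])]
```

View pics/i.png

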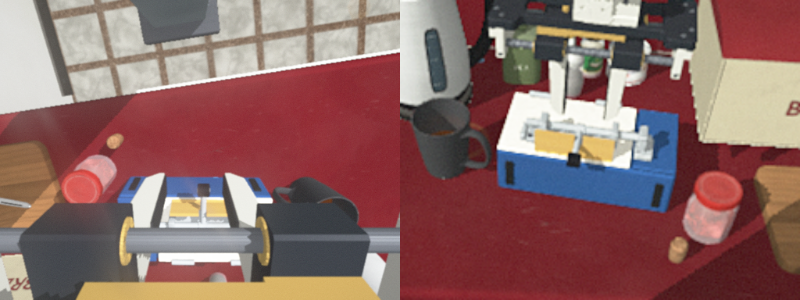

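The picture shows the knob down in front of the rail (575,158), with the stem in the notch and the rod in the keeper. The mug, jar and cork have not moved and the gripper is clear.

```bash
python3 -c "
from station import robot
print(robot.sign_off())"
```

```text
the job is handed in; nothing more can be done
None
```

The locker is locked and handed in: the bolt is in its keeper and the handle lies fully down in the notch, released. It took about 11 s, with forces under about 11 N at every reading, and the mug, jar and cork are where they were.

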